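# Sort bronze offcut slugs into the empty carousel compartment

## Task

Turn the round sorting tray by its T-handle until its one empty compartment sits centred under the chute's spout, and only then tip the teak bin by its hand bar so that all three bronze slugs run down the chute into that compartment. Lower the bin back to level, leave the tray as it stands, and do not disturb the other things on the bench.

Things in the scene. Friction and masses are not known exactly. Their poses are not given: they have to be found in the camera images.
- station: Fixed station: base board 190 x 450 x 14 mm with, in a row, a round tray, a chute and a tilting bin. Origin on the table under the tray's axis; y axis runs along the chute to the bin (roughly to the robot's left), z up. The chute slopes 39 degrees down from the bin to a square spout (78 x 65 mm outside, 66 to 132 mm above the table) whose front wall is 79 mm from the tray's axis. Place and yaw vary.
- tray (a joint): Angle of the round tray about its vertical axis (rad), anticlockwise from above; turns freely over a turn either way, stays where left (friction 0.06 N m). 320 mm across, rim and partitions up to 62 mm above the table, floor at 26 mm; five equal compartments round a 90 mm hub, four with stock fixed to the floor (brass pins, wooden pegs, steel discs, bronze bars), one empty.
- hub_bar (a point): Centre of the tray's T-handle, on the tray's axis, 150 mm above the table: wooden bar 80 mm long, 14 mm thick, 34 mm high (133 to 167 mm above the table) on a 26 mm post. It turns with the tray. Its x axis lies along the bar and points to the middle of the empty compartment; grip it across the 14 mm.
- slot (a point): Middle of the empty compartment's floor, 115 mm from the tray's axis, 26 mm above the table; turns with the tray. x axis points outward.
- mouth (a point): Centre of the spout's lower opening, 66 mm wide, 112 mm from the tray's axis, 70 mm above the table; the empty compartment must come below it.
- bin (a joint): Tilt of the teak bin (rad): 0 level on its rest, growing as its rear is lifted, stop at 1.2. A stiff pivot holds it where left; raising takes about 6 N at the bar, lowering about 3 N. The slugs slide out beyond about 0.45 rad; 0.8 to 1.0 empties it within a second.
- bin_bar (a point): Middle of the bin's round hand bar, 16 mm thick, parallel to the station's x axis, 80 mm free between its arms. Bin level: 225 mm above the table, 140 mm behind and 70 mm above the pivot. It moves on a 157 mm circle about the pivot, up and towards the tray as the bin tips (311 mm high at 1.0 rad). The bin's rear wall top is 42 mm in front of and 25 mm below the level bar.
- bin_hinge (a point): Pivot of the bin, at the front edge of its floor over the chute's head, 155 mm above the table. Axis along the station's x axis. The bin is open in front and above; 100 mm wide, 98 mm long, walls 45 mm high, 8 mm thick.
- slug0_center (a point): Centre of a loose bronze slug, a short cylinder 20 mm across, 18 mm high, about 50 g, lying on the bin's floor; one of three alike.
- slug1_center (a point): Centre of a loose bronze slug, a short cylinder 20 mm across, 18 mm high, about 50 g, lying on the bin's floor; one of three alike.
- slug2_center (a point): Centre of a loose bronze slug, a short cylinder 20 mm across, 18 mm high, about 50 g, lying on the bin's floor; one of three alike.
- key: Bystander: bronze gender key 210 x 48 x 11 mm, on the palm-wood board at the left. Origin under its centre, x along it.
- mallet: Bystander: brass-capped wooden mallet, about 205 mm long, head 62 mm wide and 53 mm high, on the board. Origin underneath, x along the handle towards the head.
- scraper: Bystander: steel scraper with wooden handle, 210 mm long, 20 mm high, on the board. Origin underneath, x along it towards the blade.
- whetstone: Bystander: round brown whetstone 72 mm across, 24 mm high, on the table beside the bin, robot side. Origin under its centre.
- bowl: Bystander: dark wooden bowl 90 mm across, 40 mm high, on the table beside the bin, far side. Origin under its centre.
- wirebrush: Bystander: bench brush lying on the table at the right. Origin underneath, x along it.
- oil: Bystander: small clay jar with brass lid, 48 mm across, 75 mm high, on the table at the left, robot side. Origin under its centre.

How it is judged:
By the outcome, as a careful person would: the job done as asked, in the order asked, and still so for the second after the job is handed in, with the robot touching nothing.
It also fails if it takes over 72 s, if anything falls off the work surface, if the arm or the gripper's body presses on something with over 40 N, if the wrist force passes 120 N, or if a joint passes its speed limit or range.

## Robot

A 6-joint arm with a two-finger parallel gripper is mounted at the origin on the work surface. World frame = base frame: x ahead of the robot, y to its left, z up, the work surface at z = 0. Lengths are in m, angles in rad, forces in N, time in s.
With the tool pointing down it reaches from about 0.25 to 0.8 m from the base axis. Payload 3.9 kg.
Tool frame: the origin (TCP) lies between the finger pads; the fingertips stand 25 mm ahead of it and the grasp point (between the pads) lies 6 mm ahead of it; x points along the fingers, y is the direction in which the jaws open and shut, and the axes are right-handed (so a half turn about x gives the same grasp; the last joint's range is limited). The gripper opens to 85 mm and grips with 20 to 120 N. Pads are 22 mm wide; open, the fingers measure 114 mm over their backs; the gripper's body (76 mm by 85 mm) begins 54 mm behind the grasp point. The pads swing forward as they close: fully open they stand 13 mm farther back than shut.
Start: joints at [-1.28, 0.26, -0.138, 1.173, 0, 1.571], TCP at [0.151, -0.503, 0.256] pointing down, gripper open.
Joint ranges: [-2.78, 2.78], [-0.83, 1.72], [-1.28, 1.37], [-1.9, 2.12], [-1.57, 1.48], [-3.14, 3.14]. Speed limits (rad/s): [2.57, 2.57, 3.14, 3.14, 3.14, 3.14].

## Interface

Orientations are given as a 3x3 rotation matrix whose columns are the frame's x, y, z axes.
In Python, from rig import telemetry, viewer, finish_job gives the robot as it stands. The module is installed in compiled form; this text tells all that it offers.
- The arm moves only by the tool drive_tool, never from a script. Its argument "commands" is a list of rows, each an object with "translation": the shift along the tool's x, y, z in mm, a list of three; "dr": the turn, a rotation vector about the tool's x, y, z in degrees, a list of three; "jaw": the finger opening in mm, from 0 to 85.4. A call has 1 to 5 rows; each row shifts and turns the pose as measured when the row begins, along the tool's axes as they then stand; what a row does not reach is not made up. A row lasts 1/8 s, in which the tool goes at most 62.5 mm and 10.7 degrees, less where a joint would pass 70% of its speed; a pose out of reach is approached as far as the arm can. A call with a gripper value outside its range is refused whole. The fingers move at their own pace and stop on an object; the grip force is fixed at half the most. Time passes only in rows, so rows that do not move let the fingers close. It gives the time, the measured TCP pose, the force and the opening at its end, in the units of the state.
- telemetry.sense(): the state, without advancing time (a new reading comes with each control period).
- viewer.camera(name): name is "side" or "top" or "wrist"; returns a dict with "frame" (480x640x3 uint8, red, green, blue), "K" (3x3 intrinsics, pixels), "position" and "rotation" of the camera in the world. Camera axes: x right, y down, z forward; pixel columns grow to the right and rows downward; lengths in m; the calibration is good to about 2 mm. A picture is of the moment at which its call begins. There is no depth.
- finish_job(): hands the job in, once; it reports no verdict.
The state is a dict: "time": time; "joint_positions": joint angles; "joint_velocities": joint speeds; "joint_torque": joint torques, N m; "position": TCP position; "tcp_rot": TCP orientation; "wrist_force": force on the tool from outside, world axes, zero at the start; "ft_torque": the same for the moment, N m; "width": finger opening in m.
Only numpy, scipy, OpenCV 4.12 (cv2) and the standard library are available. Lean on these libraries where they do the work, as an engineer would, in place of code of your own. Each camera call takes 0.05 s, during which the arm holds its last target.

## Working session

There is one attempt and no reset: what is moved stays moved. The work goes in short steps, Python scripts to look and compute and a tool call to move; the robot and the scene stay as the last step left them, time stands still between calls to the robot, and variables do not carry over. Pictures are saved under pics/ and viewed, and the job is handed in when it is done.

Besides the shell and the picture viewer there is one more tool, called after ">>>" as name(argument=value, ...) on one line, values as JSON. drive_tool: Moves the arm, as the interface text tells. Its arguments: {"type":"object","properties":{"commands":{"type":"array","items":{"type":"object","properties":{"translation":{"type":"array","items":{"type":"number"}},"dr":{"type":"array","items":{"type":"number"}},"jaw":{"type":"number"}}}}},"required":["commands"]}

```bash
mkdir -p pics; ls
python3 - <<'E'
from rig import telemetry, viewer
import cv2,pickle,numpy as np
np.set_printoptions(precision=4,suppress=True)
d={}
for n in ["side","top","wrist"]:
    c=viewer.camera(n); d[n]=c
    cv2.imwrite(f"pics/{n}0.png",c["frame"][:,:,::-1]); print(n,c["K"],c["position"],c["rotation"])
pickle.dump(d,open("cam0.pkl","wb"))
s=telemetry.sense()
for k in s: print(k,s[k])
E
```

```text
pics
side [[499.909    0.     314.2987]
 [  0.     499.909  240.9995]
 [  0.       0.       1.    ]] [0.3899 0.8961 1.0213] [[-0.988  -0.1025  0.1158]
 [-0.1546  0.6767 -0.7199]
 [-0.0046 -0.7291 -0.6844]]
top [[470.2391   0.     323.4015]
 [  0.     470.2391 245.1322]
 [  0.       0.       1.    ]] [ 0.3723 -0.0056  1.6403] [[ 0.0183 -0.993   0.117 ]
 [-0.9997 -0.0202 -0.015 ]
 [ 0.0173 -0.1167 -0.993 ]]
wrist [[364.0166   0.     321.1335]
 [  0.     364.0166 237.0869]
 [  0.       0.       1.    ]] [ 0.2287 -0.4795  0.3722] [[ 0.2866 -0.909  -0.3027]
 [-0.9581 -0.2724 -0.0891]
 [-0.0015  0.3155 -0.9489]]
time 0.15
joint_positions [-1.28    0.2605 -0.1391  1.1727  0.      1.5708]
joint_velocities [ 0.0002 -0.0023  0.0035  0.0008  0.0004  0.0007]
joint_torque [  0.0001 -40.6005  25.4167   0.0127   0.       0.    ]
position [ 0.1504 -0.5025  0.2556]
tcp_rot [[-0.0004  0.2867 -0.958 ]
 [ 0.0015 -0.958  -0.2867]
 [-1.     -0.0015 -0.    ]]
wrist_force [ 0.7031  0.1371 -0.466 ]
ft_torque [-0.0167 -0.0099  0.0218]
width 0.08549020960469486
```

View pics/top0.png

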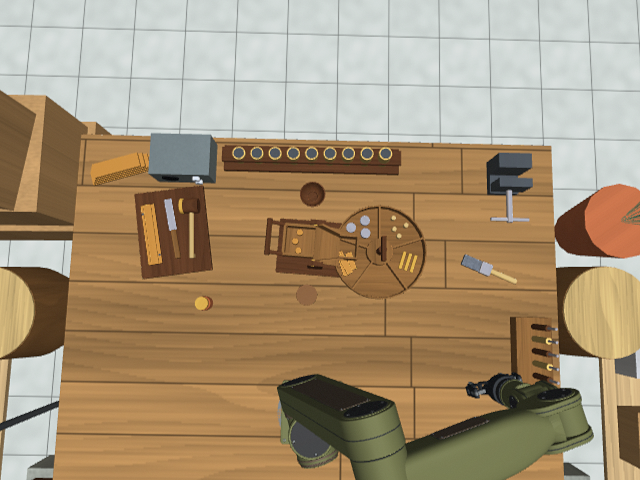

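View pics/side0.png

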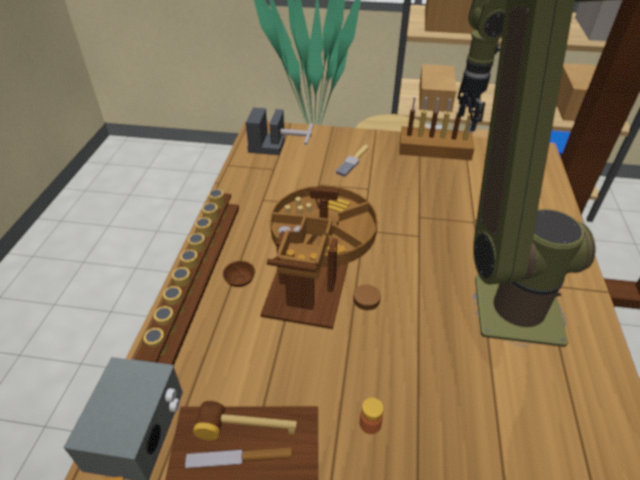

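Run:
```python
import cv2
a=cv2.imread("pics/top0.png")[180:320,240:440]
cv2.imwrite("pics/top0z.png",cv2.resize(a,(800,560),interpolation=cv2.INTER_CUBIC))
a=cv2.imread("pics/side0.png")[170:330,230:390]
cv2.imwrite("pics/side0z.png",cv2.resize(a,(600,600),interpolation=cv2.INTER_CUBIC))
```

```text
(no output)
```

View pics/top0z.png

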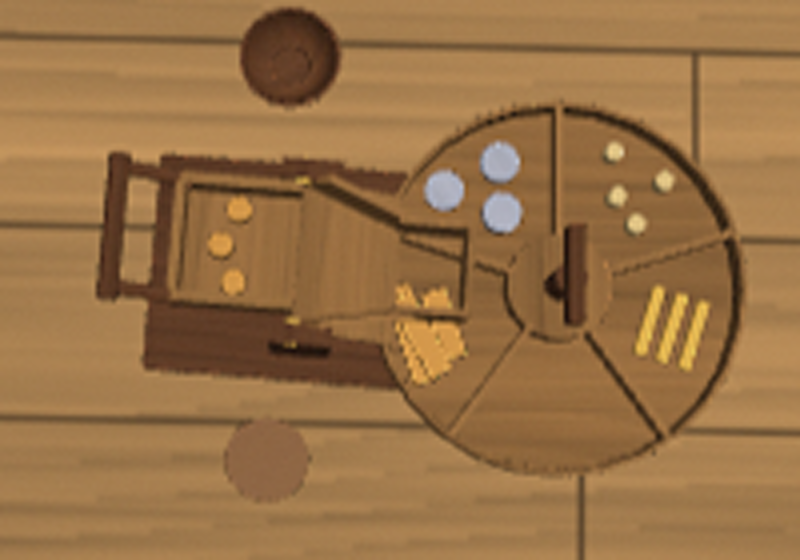

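View pics/side0z.png

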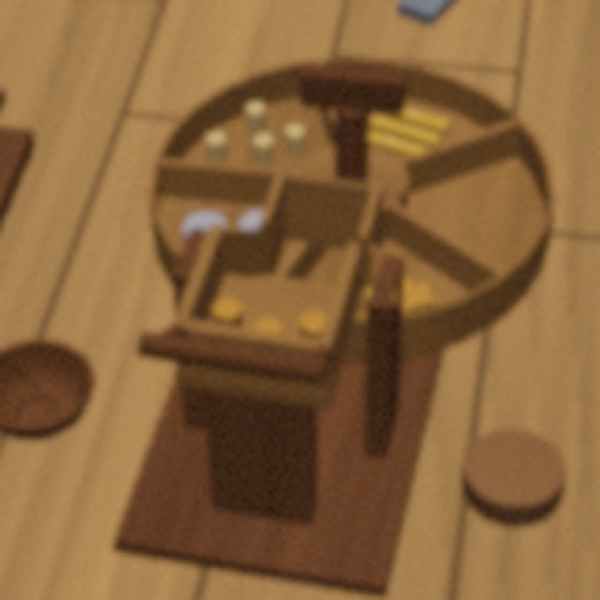

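```bash
cat > h.py <<'E'
import numpy as np,cv2,pickle
np.set_printoptions(precision=4,suppress=True)
def ray(c,uv):
    d=c["rotation"]@np.linalg.inv(c["K"])@np.array([uv[0],uv[1],1.]); return c["position"],d
def onz(c,uv,z):
    o,d=ray(c,uv); return o+d*(z-o[2])/d[2]
def proj(c,p):
    q=c["K"]@(c["rotation"].T@(np.asarray(p)-c["position"])); return q[:2]/q[2]
def z2p(x,y,s=4,ox=240,oy=180): return ((x+.5)/s-.5+ox,(y+.5)/s-.5+oy)
E
python3 - <<'E'
from h import *
d=pickle.load(open("cam0.pkl","rb"));c=d["top"]
print("bar top")
P=[onz(c,z2p(*q),.167) for q in [(565,225),(586,225),(586,324),(565,324)]]
for p in P:print(p)
print("c",np.mean(P,0), "dir",P[3]+P[2]-P[0]-P[1])
cc=np.mean(P,0)[:2]
print("partitions")
for q in [(557,105),(733,235),(663,437),(452,432)]:
    p=onz(c,z2p(*q),.062); v=p[:2]-cc; print(p,np.linalg.norm(v),np.degrees(np.arctan2(v[1],v[0])))
print("handbar")
for q in [(110,152),(131,155),(120,300),(98,297)]: print(onz(c,z2p(*q),.231))
print("spout front", [onz(c,z2p(*q),.132) for q in [(467,228),(467,320)]])
print("rim pts")
R=[onz(c,z2p(*q),.062)[:2] for q in [(557,105),(640,130),(733,235),(743,285),(735,340),(663,437),(555,474),(452,432)]]
A=np.array(R);M=np.c_[2*A,np.ones(len(A))];s=np.linalg.lstsq(M,(A**2).sum(1),rcond=None)[0]
print(s[:2],np.sqrt(s[2]+s[:2]@s[:2]))
E
```

```text
bar top
[ 0.5792 -0.2095  0.167 ]
[ 0.5795 -0.2261  0.167 ]
[ 0.5008 -0.2263  0.167 ]
[ 0.5005 -0.2098  0.167 ]
c [ 0.54   -0.2179  0.167 ] dir [-0.1574 -0.0005  0.    ]
partitions
[ 0.6974 -0.2167  0.062 ] 0.1573549327222858 0.43829130276234435
[ 0.5883 -0.367   0.062 ] 0.15674552214927845 -72.05524479744274
[ 0.4162 -0.307   0.062 ] 0.15252004931203914 -144.25101868134487
[ 0.4171 -0.1299  0.062 ] 0.15118940139872478 144.3949380615691
handbar
[0.6189 0.1453 0.231 ]
[0.617  0.1293 0.231 ]
[0.5064 0.1342 0.231 ]
[0.5083 0.1507 0.231 ]
spout front [array([ 0.58  , -0.1347,  0.132 ]), array([ 0.5052, -0.1355,  0.132 ])]
rim pts
[ 0.5411 -0.2196] 0.15457807176776966
```

Run:
```python
from h import *
d=pickle.load(open("cam0.pkl","rb"));c=d["top"]
def L(n,a,b,z,f=z2p):
    p,q=onz(c,f(*a),z),onz(c,f(*b),z);v=p-q; print(n,p,q,np.degrees(np.arctan2(v[1],v[0]))-90)
L("board near",(146,370),(392,388),.014)
L("board far",(165,155),(405,175),.014)
L("chute/bin near top",(178,303),(295,309),.198)
L("bin far top",(185,172),(305,182),.198)
L("board back",(146,370),(146,305),.014)
b=np.mean([onz(c,z2p(*q),.231) for q in [(110,152),(131,155),(120,300),(98,297)]],0);print(b)
```

```text
board near [0.4668 0.1314 0.014 ] [ 0.4554 -0.0814  0.014 ] -3.082935201832754
board far [0.6553 0.1204 0.014 ] [ 0.642 -0.09   0.014] -3.6115328107457287
chute/bin near top [0.5081 0.0929 0.198 ] [0.5053 0.0028 0.198 ] -1.8095623282460025
bin far top [0.6102 0.0903 0.198 ] [ 0.6043 -0.0029  0.198 ] -3.6151283004323176
board back [0.4668 0.1314 0.014 ] [0.5231 0.1331 0.014 ] -268.2819864122531
[0.5627 0.1399 0.231 ]
```

>>> drive_tool(commands=[{"translation": [-20, -20, -50], "dr": [0, 0, 0], "jaw": 85}, {"translation": [-20, -20, -50], "dr": [0, 0, 0], "jaw": 85}, {"translation": [0, -20, -57], "dr": [0, 0, 0], "jaw": 85}, {"translation": [0, -20, -57], "dr": [0, 0, 0], "jaw": 85}, {"translation": [0, -20, -57], "dr": [0, 0, 0], "jaw": 85}])

```text
time: 0.78
position: [0.3852, -0.3278, 0.2955]
tcp_rot: [[-0.0, 0.277, -0.961], [0.002, -0.961, -0.277], [-1.0, -0.002, -0.0]]
wrist_force: [1.0, -0.6, -0.7]
width: 0.0848
```

>>> drive_tool(commands=[{"translation": [0, 0, 0], "dr": [-10.7, 0, 0], "jaw": 85}, {"translation": [0, 0, 0], "dr": [-10.7, 0, 0], "jaw": 85}, {"translation": [0, 0, 0], "dr": [-10.7, 0, 0], "jaw": 85}, {"translation": [0, 0, 0], "dr": [-10.7, 0, 0], "jaw": 85}, {"translation": [0, 0, 0], "dr": [-10.7, 0, 0], "jaw": 85}])

```text
time: 1.4
position: [0.3891, -0.3228, 0.2935]
tcp_rot: [[-0.003, 0.94, -0.34], [0.005, -0.34, -0.94], [-1.0, -0.004, -0.004]]
wrist_force: [-0.4, 0.1, -0.5]
width: 0.0851
```

>>> drive_tool(commands=[{"translation": [0, 0, 0], "dr": [-10.7, 0, 0], "jaw": 85}, {"translation": [0, 0, 0], "dr": [-10.7, 0, 0], "jaw": 85}, {"translation": [0, 0, 0], "dr": [-10.7, 0, 0], "jaw": 85}, {"translation": [0, 0, 0], "dr": [-10.7, 0, 0], "jaw": 85}, {"translation": [0, 0, 0], "dr": [-10.7, 0, 0], "jaw": 85}])

```text
time: 2.02
position: [0.3881, -0.3219, 0.2917]
tcp_rot: [[-0.006, 0.831, 0.556], [0.008, 0.556, -0.831], [-1.0, -0.001, -0.01]]
wrist_force: [0.1, -0.5, 0.3]
width: 0.0844
```

>>> drive_tool(commands=[{"translation": [0, 0, 0], "dr": [-10.7, 0, 0], "jaw": 85}, {"translation": [0, 0, 0], "dr": [-10.7, 0, 0], "jaw": 85}, {"translation": [0, 0, 0], "dr": [-10.7, 0, 0], "jaw": 85}, {"translation": [0, 0, 0], "dr": [-10.7, 0, 0], "jaw": 85}, {"translation": [0, 0, 0], "dr": [-10.7, 0, 0], "jaw": 85}])

```text
time: 2.65
position: [0.3871, -0.321, 0.2898]
tcp_rot: [[-0.009, 0.043, 0.999], [0.011, 0.999, -0.043], [-1.0, 0.01, -0.01]]
wrist_force: [-0.1, 0.2, 1.1]
width: 0.0848
```

>>> drive_tool(commands=[{"translation": [0, 36, 51], "dr": [-2.4, -0.5, -0.6], "jaw": 85}, {"translation": [0, 36, 51], "dr": [0, 0, 0], "jaw": 85}, {"translation": [0, 36, 45], "dr": [0, 0, 0], "jaw": 85}])

```text
time: 3.02
position: [0.5364, -0.2164, 0.289]
tcp_rot: [[-0.002, 0.009, 1.0], [-0.002, 1.0, -0.009], [-1.0, -0.002, -0.002]]
wrist_force: [0.7, -1.1, -0.0]
width: 0.0848
```

Run:
```python
from rig import telemetry, viewer
from h import *
d={}
for n in ["side","top","wrist"]:
    c=viewer.camera(n); d[n]=c
    cv2.imwrite(f"pics/{n}1.png",c["frame"][:,:,::-1])
pickle.dump(d,open("cam1.pkl","wb"))
s=telemetry.sense();print(s["position"],s["tcp_rot"],s["joint_positions"])
```

```text
[ 0.5367 -0.2154  0.2883] [[-0.0027  0.0036  1.    ]
 [-0.0008  1.     -0.0036]
 [-1.     -0.0009 -0.0027]] [-0.3808  0.3445  0.0669  1.2954 -0.0018 -0.3772]
```

View pics/wrist1.png

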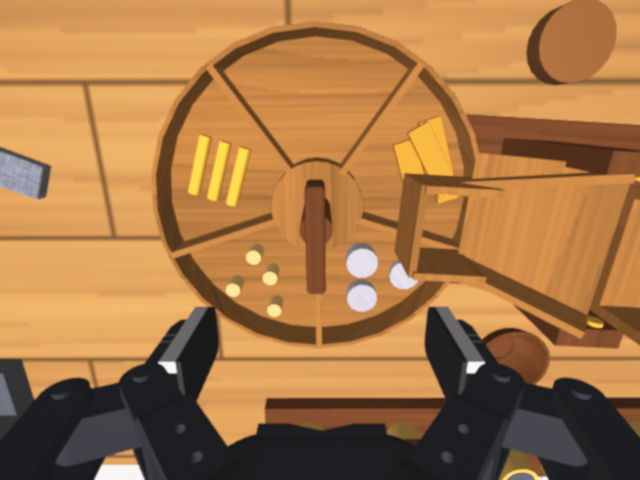

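Run:
```python
from h import *
c=pickle.load(open("cam1.pkl","rb"))["wrist"]
P=[onz(c,q,.167) for q in [(307,181),(325,181),(326,293),(306,293)]]
print(np.array(P),np.mean(P,0))
ax=np.mean(P,0)[:2]
for a in [(212,67),(417,67),(176,251),(319,345)]:
    p=onz(c,a,.062);v=p[:2]-ax;print(p,np.linalg.norm(v),np.degrees(np.arctan2(v[1],v[0])))
print("spout")
for a in [(405,177),(397,268)]: print(onz(c,a,.132))
for a,b in [((421,186),(634,176)),((413,276),(587,335))]:
    pass
for a,b,z in [((477,117),(640,124),.014)]:
    v=onz(c,b,z)-onz(c,a,z);print(np.degrees(np.arctan2(v[1],v[0]))-90, onz(c,a,z))
```

```text
[[ 0.4988 -0.2233  0.167 ]
 [ 0.4988 -0.2115  0.167 ]
 [ 0.5802 -0.2107  0.167 ]
 [ 0.5802 -0.2252  0.167 ]] [ 0.5395 -0.2177  0.167 ]
[ 0.4182 -0.3076  0.062 ] 0.15102507686473618 -143.43758974510834
[ 0.4185 -0.1315  0.062 ] 0.14849461574506398 144.54044591854168
[ 0.5868 -0.3601  0.062 ] 0.1500546421523252 -71.635417995241
[ 0.6975 -0.2168  0.062 ] 0.1579695400296323 0.31971491952799774
spout
[ 0.5018 -0.1512  0.132 ]
[ 0.5757 -0.1525  0.132 ]
-2.4373293594352106 [ 0.4596 -0.055   0.014 ]
```

>>> drive_tool(commands=[{"translation": [50, -2.5, 3], "dr": [0, 0, 0], "jaw": 85}, {"translation": [50, 0, 0], "dr": [0, 0, 0], "jaw": 85}, {"translation": [25, 0, 0], "dr": [0, 0, 0], "jaw": 85}])

```text
time: 3.55
position: [0.539, -0.2208, 0.1627]
tcp_rot: [[0.001, 0.005, 1.0], [-0.004, 1.0, -0.005], [-1.0, -0.004, 0.001]]
wrist_force: [-1.0, -0.5, -0.5]
width: 0.085
```

>>> drive_tool(commands=[{"translation": [6, 3, 0.5], "dr": [0, 0, 0], "jaw": 60}, {"translation": [0, 0, 0], "dr": [0, 0, 0], "jaw": 30}, {"translation": [0, 0, 0], "dr": [0, 0, 0], "jaw": 5}, {"translation": [0, 0, 0], "dr": [0, 0, 0], "jaw": 5}, {"translation": [0, 0, 0], "dr": [0, 0, 0], "jaw": 5}])

```text
time: 4.18
position: [0.5368, -0.2181, 0.1572]
tcp_rot: [[-0.001, 0.008, 1.0], [-0.002, 1.0, -0.008], [-1.0, -0.002, -0.001]]
wrist_force: [0.4, -0.3, -5.5]
width: 0.0218
```

>>> drive_tool(commands=[{"translation": [0, 0, 0], "dr": [0, 0, 0], "jaw": 2}, {"translation": [0, 0, 0], "dr": [0, 0, 0], "jaw": 2}, {"translation": [0, 0, 0], "dr": [0, 0, 0], "jaw": 2}])

```text
time: 4.55
position: [0.5368, -0.2181, 0.1571]
tcp_rot: [[-0.002, 0.007, 1.0], [-0.002, 1.0, -0.007], [-1.0, -0.002, -0.001]]
wrist_force: [0.8, 1.5, -2.4]
width: 0.0213
```

```bash
cat > snap.py <<'E'
import sys
from rig import telemetry, viewer
from h import *
k=sys.argv[1];d={}
for n in sys.argv[2:]:
    c=viewer.camera(n); d[n]=c
    cv2.imwrite(f"pics/{n}{k}.png",c["frame"][:,:,::-1])
pickle.dump(d,open(f"cam{k}.pkl","wb"))
s=telemetry.sense();print(s["position"],s["tcp_rot"],s["joint_positions"],s["width"],s["wrist_force"])
E
python3 snap.py 2 wrist side
```

```text
[ 0.5368 -0.2181  0.1571] [[-0.0015  0.0075  1.    ]
 [-0.0021  1.     -0.0075]
 [-1.     -0.0021 -0.0015]] [-0.3846  0.4092 -0.1831  0.9791 -0.0025 -0.3772] 0.021434470733135848 [ 1.0071  1.7951 -3.5629]
```

View pics/wrist2.png

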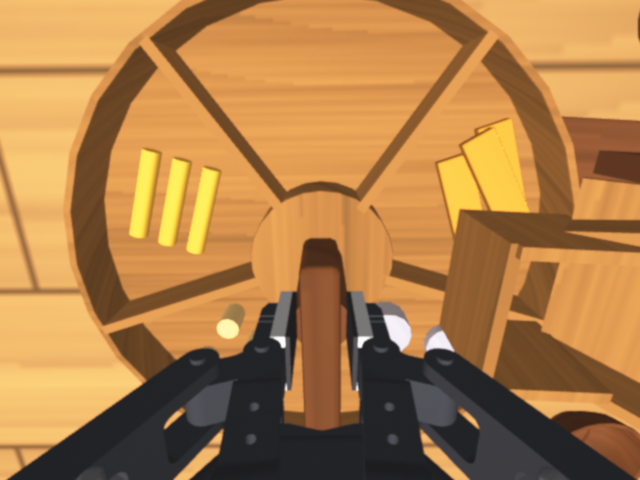

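View pics/side2.png

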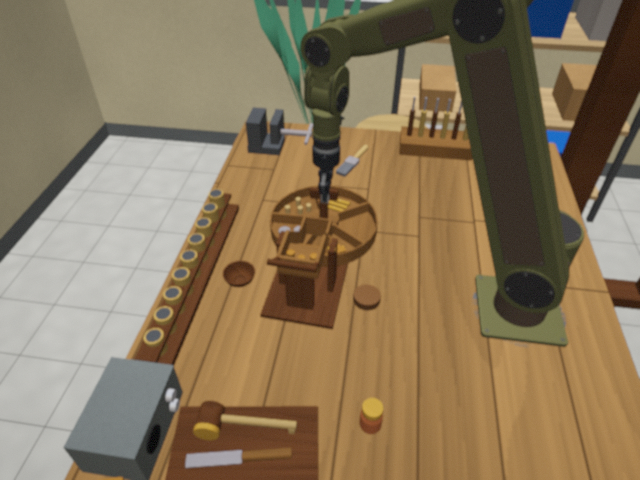

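>>> drive_tool(commands=[{"translation": [0, 0, 0], "dr": [0, 0, 0], "jaw": 40}, {"translation": [0, 0, 0], "dr": [0, 0, 0], "jaw": 40}, {"translation": [-9, 0, 2.5], "dr": [0, 0, 0], "jaw": 30}, {"translation": [0, 0, 0], "dr": [0, 0, 0], "jaw": 2}, {"translation": [0, 0, 0], "dr": [0, 0, 0], "jaw": 2}])

```text
time: 5.28
position: [0.5416, -0.2181, 0.1694]
tcp_rot: [[0.004, 0.007, 1.0], [-0.002, 1.0, -0.007], [-1.0, -0.002, 0.004]]
wrist_force: [-0.6, -2.6, -6.0]
width: 0.0128
```

>>> drive_tool(commands=[{"translation": [0, 0, 0], "dr": [0, 0, 0], "jaw": 2}, {"translation": [0, 0, 0], "dr": [0, 0, 0], "jaw": 2}, {"translation": [0, 0, 0], "dr": [0, 0, 0], "jaw": 2}])

```text
time: 5.65
position: [0.5416, -0.2181, 0.1694]
tcp_rot: [[0.004, 0.007, 1.0], [-0.002, 1.0, -0.007], [-1.0, -0.002, 0.004]]
wrist_force: [0.5, 0.5, 0.4]
width: 0.0128
```

>>> drive_tool(commands=[{"translation": [0, 0, 0], "dr": [8, 0, 0], "jaw": 2}, {"translation": [0, 0, 0], "dr": [10, 0, 0], "jaw": 2}, {"translation": [0, 0, 0], "dr": [10, 0, 0], "jaw": 2}, {"translation": [0, 0, 0], "dr": [10, 0, 0], "jaw": 2}, {"translation": [0, 0, 0], "dr": [5, 0, 0], "jaw": 2}])

```text
time: 6.28
position: [0.5417, -0.2179, 0.1694]
tcp_rot: [[0.004, 0.705, 0.709], [-0.002, 0.709, -0.705], [-1.0, 0.002, 0.004]]
wrist_force: [-0.1, 0.9, -0.2]
width: 0.0125
```

>>> drive_tool(commands=[{"translation": [0, 0, 0], "dr": [10, 0, 0], "jaw": 2}, {"translation": [0, 0, 0], "dr": [10, 0, 0], "jaw": 2}, {"translation": [0, 0, 0], "dr": [10, 0, 0], "jaw": 2}, {"translation": [0, 0, 0], "dr": [10, 0, 0], "jaw": 2}, {"translation": [0, 0, 0], "dr": [6, 0, 0], "jaw": 2}])

```text
time: 6.9
position: [0.5419, -0.2178, 0.1694]
tcp_rot: [[0.004, 0.999, -0.04], [-0.002, -0.04, -0.999], [-1.0, 0.004, 0.002]]
wrist_force: [0.7, 0.2, 0.6]
width: 0.0126
```

```bash
python3 snap.py 3 wrist top
```

```text
[ 0.542  -0.2178  0.1694] [[ 0.0045  0.9993 -0.0367]
 [-0.0021 -0.0367 -0.9993]
 [-1.      0.0045  0.0019]] [-0.3819  0.4042 -0.1567  1.005  -0.0002  1.2255] 0.012716749956920317 [ 0.4558  0.67   -0.1465]
```

View pics/wrist3.png

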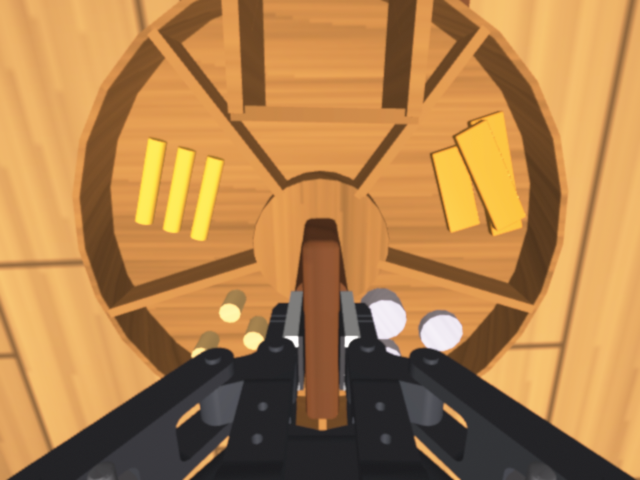

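Run:
```python
from h import *
C=pickle.load(open("cam3.pkl","rb"));c=C["wrist"]
a=c["frame"][0:230,130:520,::-1];cv2.imwrite("pics/w3z.png",cv2.resize(a,(780,460),interpolation=cv2.INTER_CUBIC))
a=C["top"]["frame"][180:320,240:440,::-1];cv2.imwrite("pics/t3z.png",cv2.resize(a,(800,560),interpolation=cv2.INTER_CUBIC))
```

```text
(no output)
```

View pics/w3z.png

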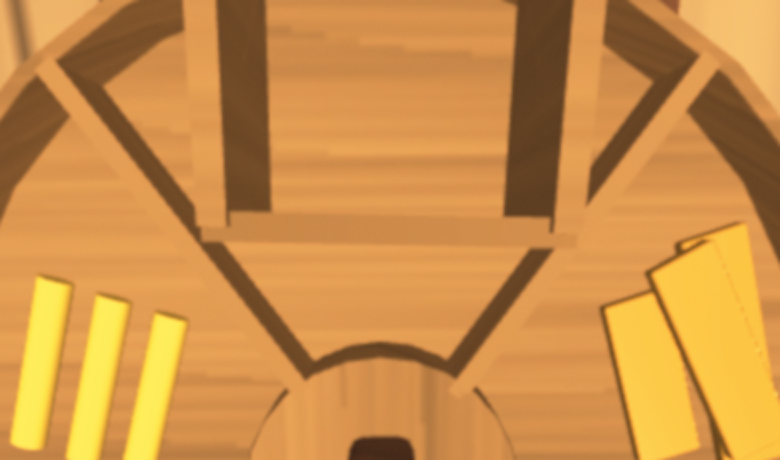

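View pics/t3z.png

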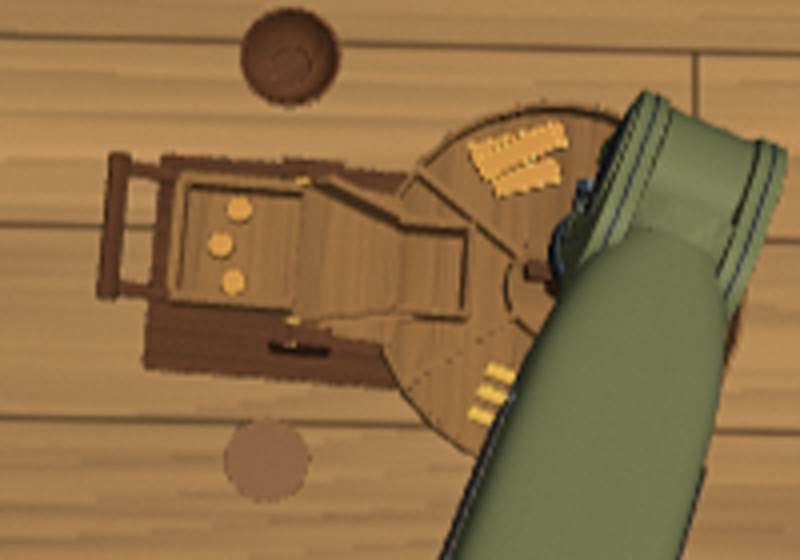

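Run:
```python
from h import *
c=pickle.load(open("cam3.pkl","rb"))["wrist"]
f=lambda x,y:((x+.5)/2-.5+130,(y+.5)/2-.5)
ang=lambda p,q:np.degrees(np.arctan2(*(q-p)[1::-1]))
for z in (.132,.09):
  p,q=onz(c,f(201,241),z),onz(c,f(577,249),z);print("front edge lower",z,p,q,ang(p,q))
  p,q=onz(c,f(201,227),z),onz(c,f(577,235),z);print("front edge up",z,p,q,ang(p,q))
p,q=onz(c,f(47,65),.062),onz(c,f(710,60),.062);print("rim ends",p,q,ang(p,q),(p+q)/2)
a,b=onz(c,f(298,375),.062),onz(c,f(460,385),.062);print("hub ends",a,b,ang(a,b))
print("lines",ang(p,a),ang(q,b))
print([onz(c,f(*t),.132) for t in [(183,0),(217,0),(575,0),(607,0)]])
print([onz(c,f(*t),.132) for t in [(196,220),(228,220),(553,228),(588,228)]])
```

```text
front edge lower 0.132 [ 0.5094 -0.1372  0.132 ] [ 0.5851 -0.1418  0.132 ] -3.478654206042548
front edge up 0.132 [ 0.5097 -0.1345  0.132 ] [ 0.5849 -0.1391  0.132 ] -3.4674766986412706
front edge lower 0.09 [ 0.4996 -0.1373  0.09  ] [ 0.5959 -0.1432  0.09  ] -3.4786542060425623
front edge up 0.09 [ 0.5    -0.1339  0.09  ] [ 0.5958 -0.1397  0.09  ] -3.467476698641262
rim ends [ 0.4566 -0.0902  0.062 ] [ 0.6373 -0.0962  0.062 ] -1.8789194787621133 [ 0.5469 -0.0932  0.062 ]
hub ends [ 0.5183 -0.178   0.062 ] [ 0.5685 -0.1832  0.062 ] -5.9317099671798506
lines -54.89248158780576 -128.3150014508853
[array([ 0.5111, -0.0953,  0.132 ]), array([ 0.5173, -0.0955,  0.132 ]), array([ 0.5828, -0.0981,  0.132 ]), array([ 0.5886, -0.0983,  0.132 ])]
[array([ 0.5088, -0.1332,  0.132 ]), array([ 0.5152, -0.1334,  0.132 ]), array([ 0.5801, -0.1375,  0.132 ]), array([ 0.5871, -0.1378,  0.132 ])]
```

>>> drive_tool(commands=[{"translation": [0, 0, 0], "dr": [1.5, 0, 0], "jaw": 2}, {"translation": [0, 0, 0], "dr": [0, 0, 0], "jaw": 2}, {"translation": [0, 0, 0], "dr": [0, 0, 0], "jaw": 30}, {"translation": [0, 0, 0], "dr": [0, 0, 0], "jaw": 60}, {"translation": [0, 0, 0], "dr": [0, 0, 0], "jaw": 85}])

```text
time: 7.62
position: [0.5419, -0.2184, 0.1695]
tcp_rot: [[0.004, 0.998, -0.061], [-0.003, -0.061, -0.998], [-1.0, 0.004, 0.003]]
wrist_force: [0.3, -0.4, 0.2]
width: 0.0655
```

>>> drive_tool(commands=[{"translation": [0, 0, 0], "dr": [0, 0, 0], "jaw": 85}, {"translation": [-40, 0, 0], "dr": [0, 0, 0], "jaw": 85}, {"translation": [-60, 0, 0], "dr": [0, 0, 0], "jaw": 85}, {"translation": [-50, 0, 0], "dr": [0, 0, 0], "jaw": 85}])

```text
time: 8.12
position: [0.5386, -0.217, 0.3182]
tcp_rot: [[-0.006, 0.998, -0.061], [0.0, -0.061, -0.998], [-1.0, -0.006, -0.0]]
wrist_force: [1.1, -1.1, 0.1]
width: 0.0848
```

```bash
python3 snap.py 4 wrist
```

```text
[ 0.5408 -0.218   0.3252] [[ 0.0039  0.9981 -0.0612]
 [-0.0036 -0.0612 -0.9981]
 [-1.      0.0041  0.0034]] [-0.3822  0.3426  0.1587  1.382  -0.0019  1.2499] 0.08527808599050184 [ 2.157 -0.855  4.133]
```

View pics/wrist4.png

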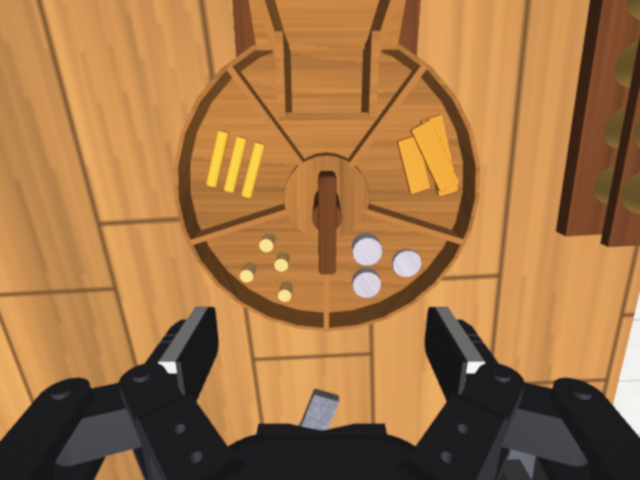

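>>> drive_tool(commands=[{"translation": [0, 0, 0], "dr": [-10.6, 0, 0], "jaw": 85}, {"translation": [0, 0, 0], "dr": [-10.6, 0, 0], "jaw": 85}, {"translation": [0, 0, 0], "dr": [-10.6, 0, 0], "jaw": 85}, {"translation": [0, 0, 0], "dr": [-10.6, 0, 0], "jaw": 85}, {"translation": [0, 0, 0], "dr": [-10.6, 0, 0], "jaw": 85}])

```text
time: 8.8
position: [0.5423, -0.2187, 0.3283]
tcp_rot: [[0.011, 0.637, 0.771], [-0.007, 0.771, -0.637], [-1.0, 0.002, 0.013]]
wrist_force: [-0.3, 0.1, 0.9]
width: 0.0848
```

>>> drive_tool(commands=[{"translation": [0, 0, 0], "dr": [-10.6, 0, 0], "jaw": 85}, {"translation": [0, 0, 0], "dr": [-10.6, 0, 0], "jaw": 85}, {"translation": [0, 0, 0], "dr": [-10.6, 0, 0], "jaw": 85}, {"translation": [0, 0, 0], "dr": [-5, 0, 0], "jaw": 85}])

```text
time: 9.3
position: [0.5421, -0.2188, 0.3275]
tcp_rot: [[0.01, 0.037, 0.999], [-0.007, 0.999, -0.037], [-1.0, -0.007, 0.011]]
wrist_force: [-1.3, 1.3, -0.1]
width: 0.0849
```

>>> drive_tool(commands=[{"translation": [0, 55, 0], "dr": [0, 0, 0], "jaw": 85}, {"translation": [0, 55, 0], "dr": [0, 0, 0], "jaw": 85}, {"translation": [0, 55, 0], "dr": [0, 0, 0], "jaw": 85}, {"translation": [0, 55, 0], "dr": [0, 0, 0], "jaw": 85}, {"translation": [0, 55, 0], "dr": [0, 0, 0], "jaw": 85}])

```text
time: 9.93
position: [0.5541, 0.059, 0.3241]
tcp_rot: [[0.013, 0.046, 0.999], [-0.008, 0.999, -0.046], [-1.0, -0.008, 0.013]]
wrist_force: [1.0, 0.0, -0.5]
width: 0.0849
```

>>> drive_tool(commands=[{"translation": [0, 40, 3], "dr": [0, 0.7, 0.5], "jaw": 85}, {"translation": [0, 38, 2], "dr": [0, 0, 0], "jaw": 85}])

```text
time: 10.18
position: [0.5622, 0.1406, 0.3237]
tcp_rot: [[0.001, 0.044, 0.999], [0.001, 0.999, -0.044], [-1.0, 0.001, 0.001]]
wrist_force: [1.4, 0.3, -0.5]
width: 0.0848
```

```bash
python3 snap.py 5 wrist top side
```

```text
[0.5621 0.1407 0.3234] [[ 0.0005  0.0409  0.9992]
 [ 0.0014  0.9992 -0.0409]
 [-1.      0.0014  0.0005]] [0.2447 0.3391 0.1491 1.3799 0.0012 0.2856] 0.08501269576130639 [-0.1592 -0.1723 -0.4617]
```

View pics/wrist5.png

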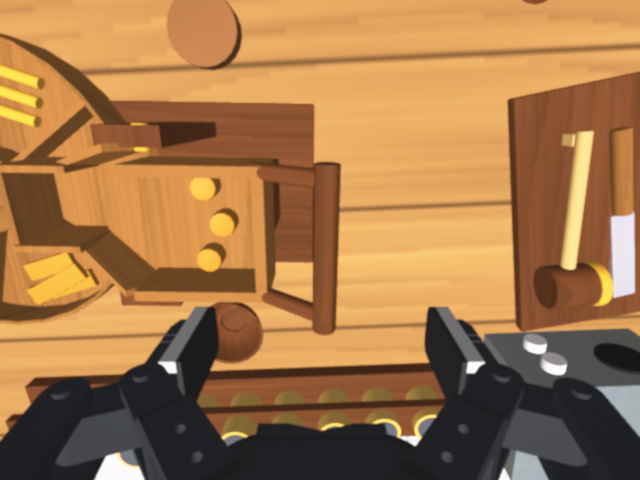

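View pics/side5.png

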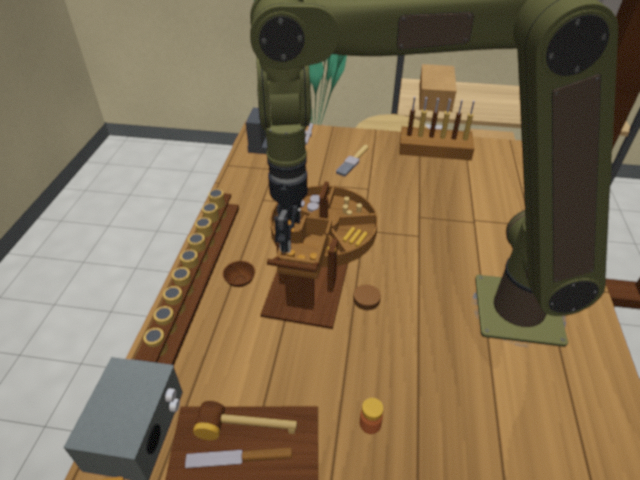

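Run:
```python
from h import *
c=pickle.load(open("cam5.pkl","rb"))["wrist"]
for z in(.225,.23):
  P=[onz(c,q,z) for q in [(314.5,165),(340,165),(335.5,332),(313.5,332)]]
  print(np.array(P),np.mean(P,0))
  v=P[2]+P[3]-P[0]-P[1];print(np.degrees(np.arctan2(v[1],v[0])))
```

```text
[[0.5088 0.139  0.225 ]
 [0.5095 0.1539 0.225 ]
 [0.622  0.1478 0.225 ]
 [0.6214 0.1327 0.225 ]] [0.5654 0.1433 0.225 ]
-3.1537171755160025
[[0.5082 0.1391 0.23  ]
 [0.5088 0.1537 0.23  ]
 [0.6188 0.1477 0.23  ]
 [0.6181 0.133  0.23  ]] [0.5635 0.1434 0.23  ]
-3.1537171755160034
```

>>> drive_tool(commands=[{"translation": [45, 1.5, 2], "dr": [1, 0, 0], "jaw": 85}, {"translation": [40, 0, 0], "dr": [0, 0, 0], "jaw": 85}, {"translation": [0, 0, 0], "dr": [0, 0, 0], "jaw": 85}])

```text
time: 10.7
position: [0.5648, 0.1399, 0.2374]
tcp_rot: [[0.003, 0.061, 0.998], [0.0, 0.998, -0.061], [-1.0, 0.0, 0.003]]
wrist_force: [0.4, 0.2, 0.3]
width: 0.085
```

>>> drive_tool(commands=[{"translation": [6, 2.5, 0], "dr": [0, 0, 0], "jaw": 60}, {"translation": [0, 0, 0], "dr": [0, 0, 0], "jaw": 35}, {"translation": [0, 0, 0], "dr": [0, 0, 0], "jaw": 5}, {"translation": [0, 0, 0], "dr": [0, 0, 0], "jaw": 5}, {"translation": [0, 0, 0], "dr": [0, 0, 0], "jaw": 5}])

```text
time: 11.32
position: [0.5676, 0.1429, 0.2365]
tcp_rot: [[0.011, 0.062, 0.998], [0.004, 0.998, -0.062], [-1.0, 0.005, 0.011]]
wrist_force: [0.6, 0.2, -4.9]
width: 0.0135
```

```bash
python3 snap.py 6 wrist
```

```text
[0.5676 0.1428 0.2365] [[ 0.0108  0.0619  0.998 ]
 [ 0.0044  0.9981 -0.062 ]
 [-0.9999  0.005   0.0105]] [ 0.2457  0.3637 -0.0391  1.1563  0.0016  0.3077] 0.013628555276914875 [ 0.2777  0.9241 -1.6771]
```

View pics/wrist6.png

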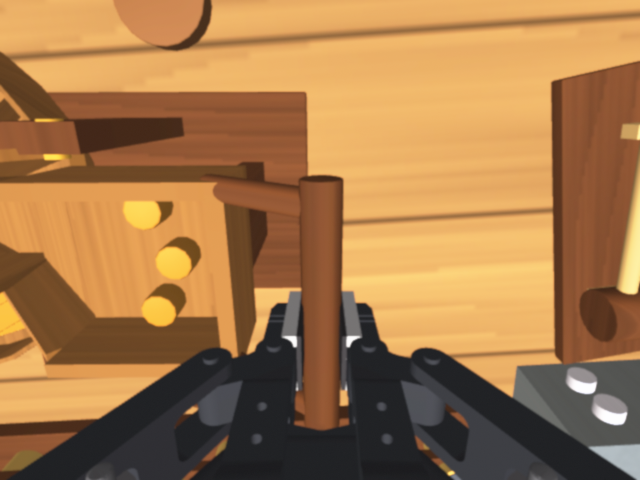

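>>> drive_tool(commands=[{"translation": [-11.9, -7.6, 0], "dr": [0, 0, 5], "jaw": 2}, {"translation": [-11.9, -7.6, 0], "dr": [0, 0, 5], "jaw": 2}, {"translation": [0, 0, 0], "dr": [0, 0, 0], "jaw": 2}])

```text
time: 11.75
position: [0.5668, 0.127, 0.2589]
tcp_rot: [[0.021, 0.058, 0.998], [0.181, 0.982, -0.061], [-0.983, 0.182, 0.01]]
wrist_force: [-2.0, 1.0, 2.8]
width: 0.014
```

>>> drive_tool(commands=[{"translation": [-11.9, -7.6, 0], "dr": [0, 0, 5], "jaw": 2}, {"translation": [-11.9, -7.6, 0], "dr": [0, 0, 5], "jaw": 2}, {"translation": [0, 0, 0], "dr": [0, 0, 0], "jaw": 2}])

```text
time: 12.12
position: [0.5656, 0.1079, 0.2781]
tcp_rot: [[0.03, 0.052, 0.998], [0.348, 0.936, -0.059], [-0.937, 0.349, 0.01]]
wrist_force: [-2.3, -0.1, 4.4]
width: 0.0138
```

```bash
python3 snap.py 7 wrist side
```

```text
[0.5657 0.1084 0.2777] [[ 0.0296  0.0499  0.9983]
 [ 0.3457  0.9366 -0.0571]
 [-0.9379  0.3468  0.0105]] [ 0.0112  0.3064 -0.0645  1.1642  0.3526  0.0728] 0.014046544339433593 [-1.4124 -0.3341  3.8449]
```

View pics/side7.png

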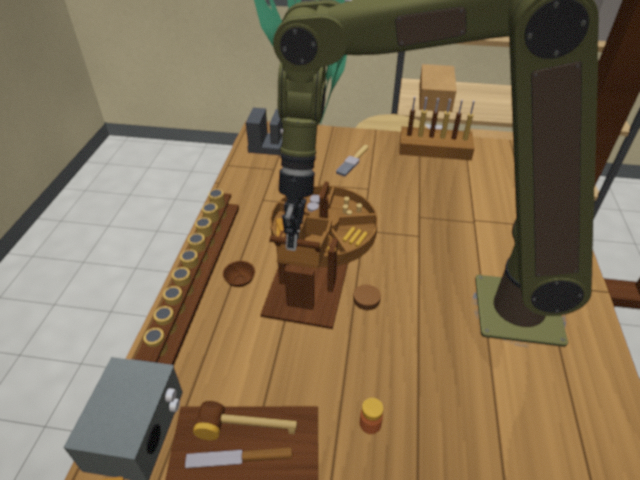

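View pics/wrist7.png

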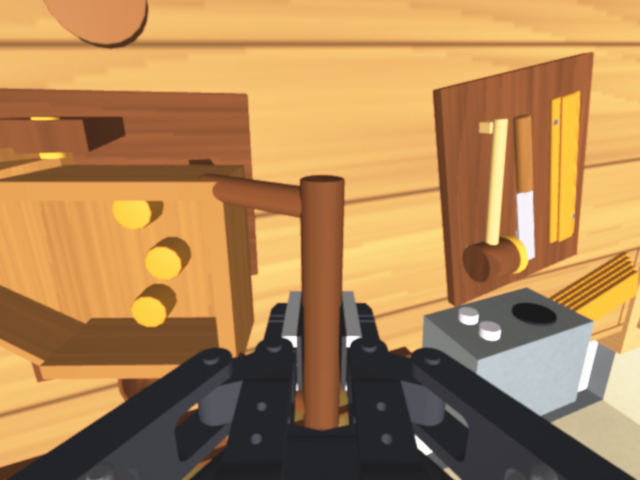

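>>> drive_tool(commands=[{"translation": [-11.9, -7.6, 0], "dr": [0, 0, 5], "jaw": 2}, {"translation": [-11.9, -7.6, 0], "dr": [0, 0, 5], "jaw": 2}, {"translation": [-11.9, -7.6, 0], "dr": [0, 0, 5], "jaw": 2}, {"translation": [0, 0, 0], "dr": [0, 0, 0], "jaw": 2}])

```text
time: 12.72
position: [0.5638, 0.0776, 0.2983]
tcp_rot: [[0.035, 0.033, 0.999], [0.578, 0.814, -0.047], [-0.815, 0.579, 0.009]]
wrist_force: [-2.2, 0.0, 5.2]
width: 0.0139
```

>>> drive_tool(commands=[{"translation": [-11.9, -7.6, 0], "dr": [0, 0, 5], "jaw": 2}, {"translation": [-11.9, -7.6, 0], "dr": [0, 0, 5], "jaw": 2}, {"translation": [-11.9, -7.6, 0], "dr": [0, 0, 5], "jaw": 2}, {"translation": [0, 0, 0], "dr": [0, 0, 0], "jaw": 2}])

```text
time: 13.22
position: [0.5619, 0.0429, 0.3112]
tcp_rot: [[0.034, 0.019, 0.999], [0.774, 0.632, -0.038], [-0.632, 0.775, 0.006]]
wrist_force: [-1.8, -2.6, 5.8]
width: 0.0135
```

>>> drive_tool(commands=[{"translation": [-5, -3, 0], "dr": [0, 0, 2], "jaw": 2}, {"translation": [0, 0, 0], "dr": [0, 0, 0], "jaw": 2}, {"translation": [0, 0, 0], "dr": [0, 0, 0], "jaw": 2}, {"translation": [0, 0, 0], "dr": [0, 0, 0], "jaw": 2}, {"translation": [0, 0, 0], "dr": [0, 0, 0], "jaw": 2}])

```text
time: 13.85
position: [0.5618, 0.0402, 0.3117]
tcp_rot: [[0.025, 0.016, 1.0], [0.789, 0.613, -0.029], [-0.613, 0.79, 0.003]]
wrist_force: [-1.1, -2.1, 5.8]
width: 0.014
```

>>> drive_tool(commands=[{"translation": [0, 0, 0], "dr": [0, 0, 0], "jaw": 2}, {"translation": [0, 0, 0], "dr": [0, 0, 0], "jaw": 2}, {"translation": [0, 0, 0], "dr": [0, 0, 0], "jaw": 2}, {"translation": [0, 0, 0], "dr": [0, 0, 0], "jaw": 2}, {"translation": [0, 0, 0], "dr": [0, 0, 0], "jaw": 2}])

```text
time: 14.48
position: [0.562, 0.0422, 0.3113]
tcp_rot: [[0.017, 0.013, 1.0], [0.781, 0.625, -0.021], [-0.625, 0.781, 0.001]]
wrist_force: [-0.9, -3.7, 4.4]
width: 0.0138
```

```bash
python3 snap.py 8 wrist side top; python3 -c "
import cv2
a=cv2.imread('pics/side8.png')[170:330,230:390]
cv2.imwrite('pics/side8z.png',cv2.resize(a,(600,600),interpolation=cv2.INTER_CUBIC))"
```

```text
[0.562  0.0422 0.3113] [[ 0.0172  0.0128  0.9998]
 [ 0.7815  0.6235 -0.0214]
 [-0.6237  0.7817  0.0007]] [-0.3267  0.4708  0.0162  1.4758  0.8416 -0.4679] 0.01366581299701893 [-0.7762 -0.8211  3.2882]
```

View pics/side8z.png

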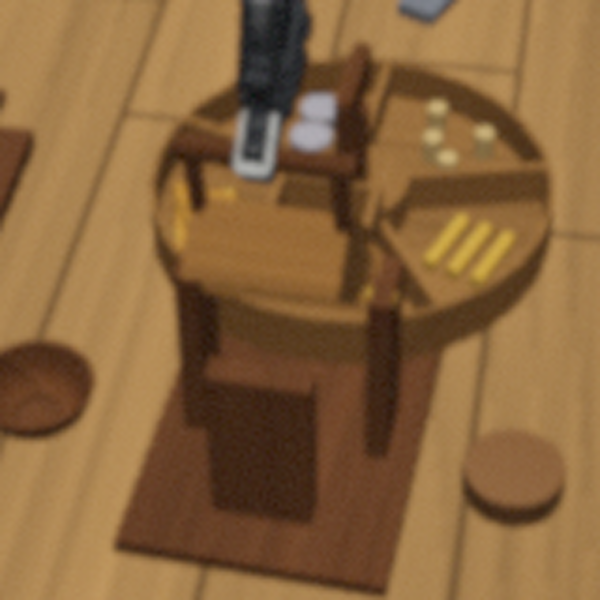

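View pics/wrist8.png

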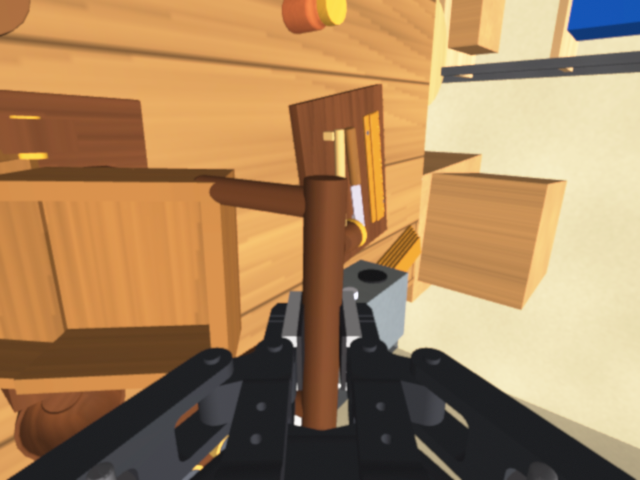

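View pics/top8.png

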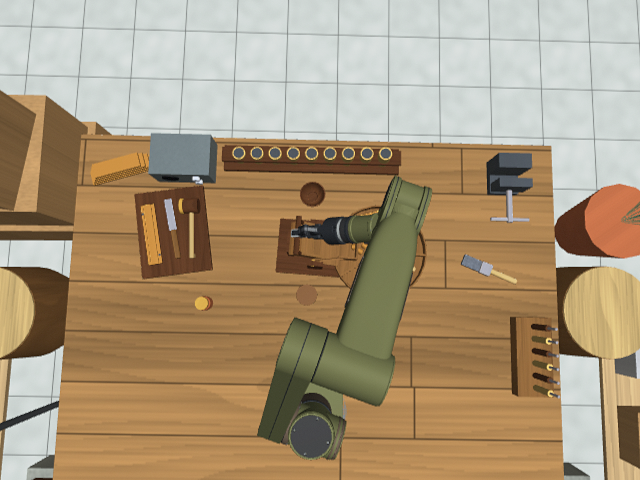

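>>> drive_tool(commands=[{"translation": [12.5, 6.6, 0], "dr": [0, 0, -5], "jaw": 2}, {"translation": [12.5, 6.6, 0], "dr": [0, 0, -5], "jaw": 2}, {"translation": [12.5, 6.6, 0], "dr": [0, 0, -5], "jaw": 2}, {"translation": [12.5, 6.6, 0], "dr": [0, 0, -5], "jaw": 2}, {"translation": [0, 0, 0], "dr": [0, 0, 0], "jaw": 2}])

```text
time: 15.25
position: [0.5649, 0.094, 0.2882]
tcp_rot: [[0.011, 0.021, 1.0], [0.505, 0.863, -0.024], [-0.863, 0.505, -0.001]]
wrist_force: [2.9, -0.5, -1.0]
width: 0.0136
```

>>> drive_tool(commands=[{"translation": [12.5, 6.6, 0], "dr": [0, 0, -5], "jaw": 2}, {"translation": [12.5, 6.6, 0], "dr": [0, 0, -5], "jaw": 2}, {"translation": [12.5, 6.6, 0], "dr": [0, 0, -5], "jaw": 2}, {"translation": [12.5, 6.6, 0], "dr": [0, 0, -5], "jaw": 2}, {"translation": [0, 0, 0], "dr": [0, 0, 0], "jaw": 2}])

```text
time: 15.88
position: [0.5672, 0.1347, 0.248]
tcp_rot: [[-0.001, 0.029, 1.0], [0.174, 0.984, -0.029], [-0.985, 0.174, -0.006]]
wrist_force: [3.1, 2.0, -5.0]
width: 0.0137
```

>>> drive_tool(commands=[{"translation": [6.6, 3, 0], "dr": [0, 0, -5], "jaw": 2}, {"translation": [6.4, 3, 0], "dr": [0, 0, -5], "jaw": 2}, {"translation": [1, 0, 0], "dr": [0, 0, 0], "jaw": 2}])

```text
time: 16.25
position: [0.5676, 0.1429, 0.2367]
tcp_rot: [[-0.009, 0.031, 0.999], [0.011, 0.999, -0.031], [-1.0, 0.011, -0.01]]
wrist_force: [-0.8, -1.8, 6.9]
width: 0.0138
```

>>> drive_tool(commands=[{"translation": [2, 0, 0], "dr": [0, 0, 0], "jaw": 2}, {"translation": [0, 0, 0], "dr": [0, 0, 0], "jaw": 2}])

```text
time: 16.5
position: [0.5676, 0.1426, 0.2369]
tcp_rot: [[-0.01, 0.032, 0.999], [0.019, 0.999, -0.031], [-1.0, 0.019, -0.011]]
wrist_force: [2.3, 2.3, -3.4]
width: 0.0138
```

```bash
python3 snap.py 9 wrist
```

```text
[0.5676 0.1426 0.237 ] [[-0.01    0.0318  0.9994]
 [ 0.0189  0.9993 -0.0316]
 [-0.9998  0.0185 -0.0106]] [ 0.2357  0.3755 -0.0198  1.1808  0.0207  0.2674] 0.014100319222903791 [-0.9569  2.2686  1.8139]
```

View pics/wrist9.png

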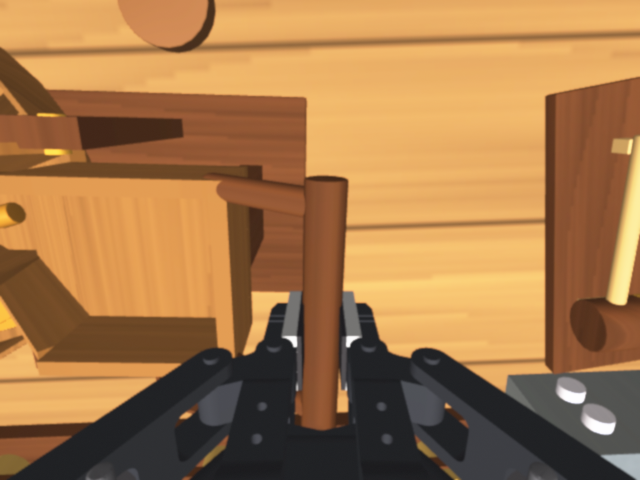

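```bash
python3 snap.py 10 top side; python3 -c "
import cv2
a=cv2.imread('pics/top10.png')[180:320,240:440]
cv2.imwrite('pics/top10z.png',cv2.resize(a,(800,560),interpolation=cv2.INTER_CUBIC))
a=cv2.imread('pics/side10.png')[170:330,230:390]
cv2.imwrite('pics/side10z.png',cv2.resize(a,(600,600),interpolation=cv2.INTER_CUBIC))"
```

```text
[0.5676 0.1426 0.2369] [[-0.0098  0.0317  0.9994]
 [ 0.0175  0.9993 -0.0316]
 [-0.9998  0.0172 -0.0103]] [ 0.2365  0.3755 -0.0199  1.1808  0.0193  0.2681] 0.013679267964007034 [-0.5987  2.4285  2.2822]
```

View pics/top10z.png

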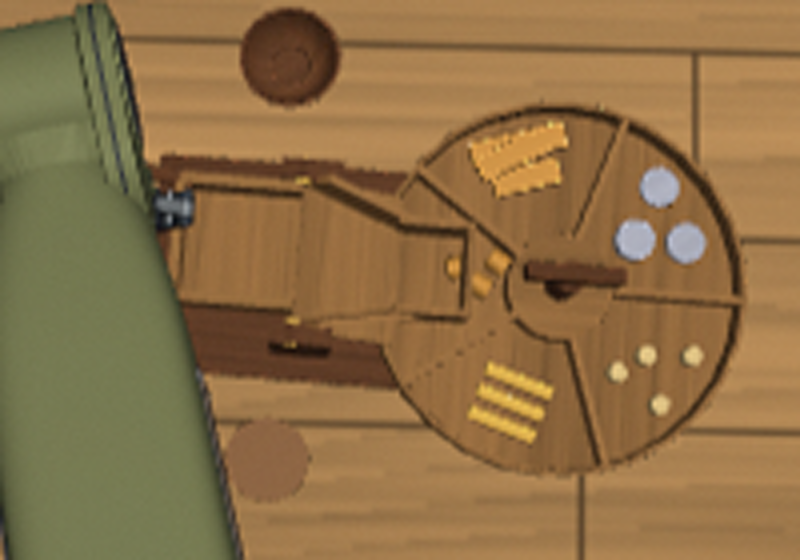

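View pics/side10z.png

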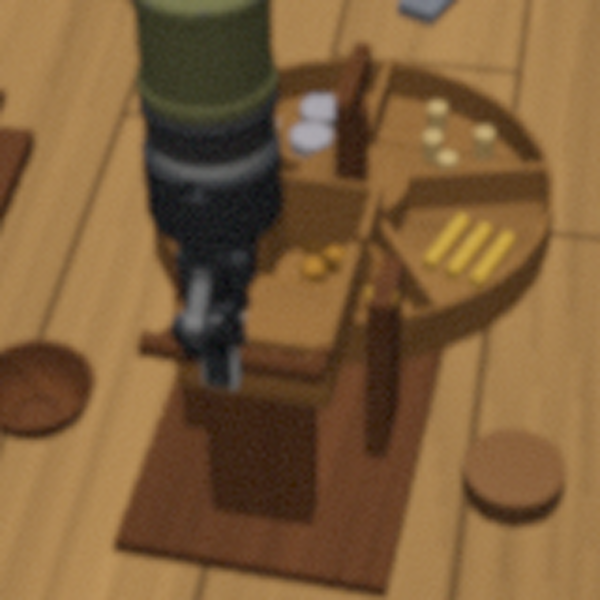

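Run:
```python
from h import *
C=pickle.load(open("cam10.pkl","rb"));w=pickle.load(open("cam9.pkl","rb"))["wrist"]
for q in [(455,267),(482,285),(497,260)]:
  for z in(.036,.1):
    p=onz(C["top"],z2p(*q),z);print(z,p,"wrist",proj(w,p),"side",(proj(C["side"],p)-[230,170])*3.75)
```

```text
0.036 [ 0.5592 -0.133   0.036 ] wrist [  6.1531 214.6509] side [311.3921 272.3979]
0.1 [ 0.5517 -0.1279  0.1   ] wrist [-62.0838 226.3896] side [319.7274 215.1992]
0.036 [ 0.5441 -0.1564  0.036 ] wrist [-25.9092 198.8285] side [335.394  253.8771]
0.1 [ 0.5372 -0.1503  0.1   ] wrist [-101.7069  207.6566] side [343.4905 197.3875]
0.036 [ 0.566  -0.1691  0.036 ] wrist [-32.3447 223.4839] side [310.0299 240.0538]
0.1 [ 0.5582 -0.1626  0.1   ] wrist [-107.5454  236.8462] side [318.2221 184.1006]
```

Triangulating across the top, side and wrist views puts all three slugs on the compartment floor. Releasing the bar next.

>>> drive_tool(commands=[{"translation": [0, 0, 0], "dr": [0, 0, 0], "jaw": 25}, {"translation": [0, 0, 0], "dr": [0, 0, 0], "jaw": 60}, {"translation": [0, 0, 0], "dr": [0, 0, 0], "jaw": 85}, {"translation": [0, 0, 0], "dr": [0, 0, 0], "jaw": 85}, {"translation": [0, 0, 0], "dr": [0, 0, 0], "jaw": 85}])

```text
time: 17.27
position: [0.566, 0.1417, 0.2356]
tcp_rot: [[-0.015, 0.031, 0.999], [0.017, 0.999, -0.03], [-1.0, 0.017, -0.015]]
wrist_force: [0.4, -0.1, -1.2]
width: 0.0852
```

>>> drive_tool(commands=[{"translation": [-30, 0, 0], "dr": [0, 0, 0], "jaw": 85}, {"translation": [-50, 0, 0], "dr": [0, 0, 0], "jaw": 85}, {"translation": [-40, 0, -20], "dr": [0, 0, 0], "jaw": 85}, {"translation": [0, 0, -50], "dr": [0, 0, 0], "jaw": 85}, {"translation": [0, 0, -40], "dr": [0, 0, 0], "jaw": 85}])

```text
time: 17.9
position: [0.4578, 0.1434, 0.3598]
tcp_rot: [[-0.015, 0.031, 0.999], [0.017, 0.999, -0.031], [-1.0, 0.017, -0.016]]
wrist_force: [0.7, 0.1, -0.4]
width: 0.0846
```

```bash
python3 snap.py 11 top side; python3 -c "
import cv2
a=cv2.imread('pics/top11.png')[180:320,240:440]
cv2.imwrite('pics/top11z.png',cv2.resize(a,(800,560),interpolation=cv2.INTER_CUBIC))"
```

```text
[0.4554 0.1432 0.3605] [[-0.0166  0.03    0.9994]
 [ 0.0173  0.9994 -0.0297]
 [-0.9997  0.0168 -0.0171]] [0.2913 0.1617 0.0026 1.4227 0.0213 0.3211] 0.08480766165818653 [ 0.3777 -0.4109  0.2732]
```

View pics/top11z.png

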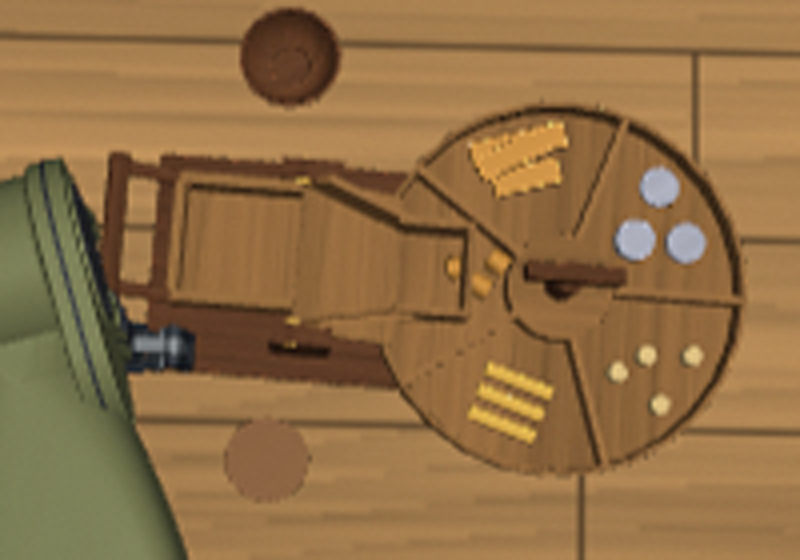

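View pics/side11.png

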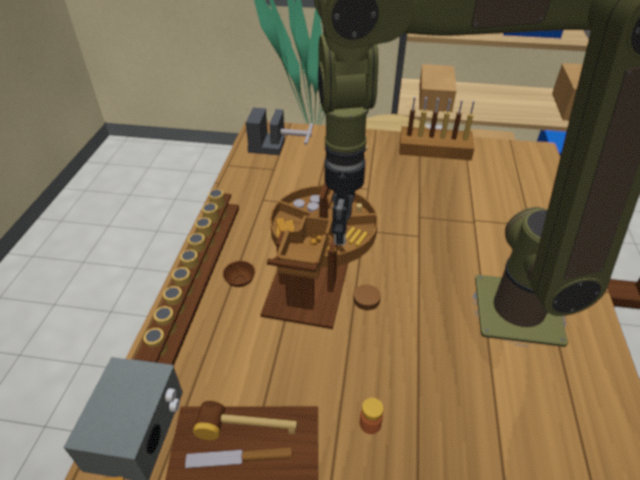

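Run:
```python
import cv2,numpy as np
for n,(a,b,c,d) in {"side":(225,330,230,325),"top":(210,260,262,315)}.items():
    x=cv2.imread(f"pics/{n}0.png");y=cv2.imread(f"pics/{n}11.png")
    m=cv2.absdiff(x,y).max(2)[a:b,c:d]>40;ys,xs=np.nonzero(m);print(n,m.sum(),[(c+i,a+j) for i,j in zip(xs[:25],ys[:25])])
from rig import finish_job; print(finish_job())
```

```text
side 153 [(np.int64(292), np.int64(225)), (np.int64(298), np.int64(225)), (np.int64(281), np.int64(226)), (np.int64(282), np.int64(226)), (np.int64(283), np.int64(226)), (np.int64(284), np.int64(226)), (np.int64(285), np.int64(226)), (np.int64(286), np.int64(226)), (np.int64(287), np.int64(226)), (np.int64(288), np.int64(226)), (np.int64(295), np.int64(226)), (np.int64(296), np.int64(226)), (np.int64(297), np.int64(226)), (np.int64(298), np.int64(226)), (np.int64(299), np.int64(226)), (np.int64(300), np.int64(226)), (np.int64(279), np.int64(227)), (np.int64(280), np.int64(227)), (np.int64(281), np.int64(227)), (np.int64(282), np.int64(227)), (np.int64(283), np.int64(227)), (np.int64(284), np.int64(227)), (np.int64(285), np.int64(227)), (np.int64(286), np.int64(227)), (np.int64(287), np.int64(227))]
top 180 [(np.int64(298), np.int64(230)), (np.int64(299), np.int64(230)), (np.int64(300), np.int64(230)), (np.int64(301), np.int64(230)), (np.int64(297), np.int64(231)), (np.int64(298), np.int64(231)), (np.int64(299), np.int64(231)), (np.int64(300), np.int64(231)), (np.int64(301), np.int64(231)), (np.int64(302), np.int64(231)), (np.int64(262), np.int64(232)), (np.int64(297), np.int64(232)), (np.int64(298), np.int64(232)), (np.int64(299), np.int64(232)), (np.int64(300), np.int64(232)), (np.int64(301), np.int64(232)), (np.int64(302), np.int64(232)), (np.int64(262), np.int64(233)), (np.int64(263), np.int64(233)), (np.int64(297), np.int64(233)), (np.int64(298), np.int64(233)), (np.int64(299), np.int64(233)), (np.int64(300), np.int64(233)), (np.int64(301), np.int64(233)), (np.int64(262), np.int64(234))]
the job is handed in; nothing more can be done
None
```

I turned the tray about 93° clockwise by its T-handle, so the empty compartment sits under the spout. I then tipped the bin to about 0.87 rad by its hand bar, lowered it, released it and backed the arm away. The job was handed in at about 18 s of the 72 s allowed; the hand-in reported no verdict.

**Last checks**
- **Slugs:** the bin is empty. All three slugs lie on the floor of the empty compartment, towards the hub. Top-view positions cast onto the floor height matched the one slug visible in the wrist view and one of the two in the side view. The other side-view blob was only a rough match, and the third slug was seen only from above.
- **Tray:** the compartment is aligned with the spout to within about 1°. It did not move when I let go of the handle or while the slugs fell in.
- **Bin:** the hand bar came back to its starting height within about 0.5 mm, resting on its stop. A before-and-after picture comparison showed changes mainly where slugs had left or the tray had turned, plus a few pixels at the arm's edge. I only looked at part of that list.
- **Other things on the bench:** they look unmoved in the last pictures; I compared them by eye only.

**What disagreed**
- My first close on the T-handle stopped at 21 mm, probably against the post below the bar. I reopened, raised the gripper about 12 mm and gripped the bar properly.
- Single-view estimates of the station's yaw ranged from about -1° to -3.6°. I used -3.4°, taken from the close-up of the spout.

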